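# Refill the snap-lid organiser with bath tablets and snap it shut

### The arm

A 6-joint arm with a two-finger parallel gripper is mounted at the origin on the work surface. World frame = base frame: x ahead of the robot, y to its left, z up, the work surface at z = 0. Lengths are in m, angles in degrees, forces in N, time in s.
With the tool pointing down it reaches from about 0.4 to 0.825 m from the base axis. Payload 7 kg.
Tool frame: the origin (TCP) lies midway between the tips of the shut fingers; the grasp point (between the pads) lies r.tcp_to_grasp behind it (r.tcp_to_grasp is the distance from the TCP to the grasp point, in m); x points along the fingers, y is the direction in which the jaws open and shut, and the axes are right-handed (so a half turn about x gives the same grasp; the last joint's range is limited). The gripper opens to 88 mm and grips with 3 to 60 N. Pads are 19 mm wide; open, the fingers measure 130 mm over their backs; the gripper's body (78 mm by 193 mm) begins 47 mm behind the grasp point.
Start: joints at [-46.805, 20.546, 0.682, 0, -70.136, -16.507], TCP at [0.303, -0.603, 0.227] pointing down, gripper open.
Joint ranges: [-176.03, 176.03], [-82.01, 121.73], [-58.28, 71.71], [-173.87, 95.51], [-174.79, -0.11], [-173.66, 173.66]. Speed limits (degrees/s): [136.94, 136.94, 172.46, 180, 180, 180].

### API

Orientations are given as [roll, pitch, yaw] about the fixed x, y, z axes, in that order (R = Rz(yaw) Ry(pitch) Rx(roll)).
In Python, from plant import r gives the robot as it stands.
- The arm moves only by the tool carry_out, never from a script. Its argument "moves" is a list of rows, each a list of 7 numbers: the shift along the world's x, y, z in mm, then the turn, a rotation vector about the world's x, y, z in rad, then the opening in per cent of the stroke, from 0 (shut) to 100 (fully open). In form: [[x, y, z, wx, wy, wz, claw], ...]. A call has 1 to 5 rows; each row is the pose to reach, as a shift and turn from the pose commanded when the call began; what a row does not reach only later rows make up. A row lasts 1/10 s, in which the tool goes at most 50 mm and 8.59 degrees, less where a joint would pass 70% of its speed; a pose out of reach is approached as far as the arm can. A call with a gripper value outside its range is refused whole. The fingers move at their own pace and stop on an object; "squeeze" is the grip in N (left out, the last holds). Time passes only in rows, so rows that repeat a pose let the fingers close. It gives the time, the measured TCP pose, the force and the opening at its end, in the units of the state.
- r.get_state(): the state, without advancing time (a new reading comes with each control period).
- r.capture(name): name is "side" or "top"; returns the picture (384x512x3 uint8, blue, green, red); there is no depth.
- r.camera_params(name): a dict with "K" (3x3 intrinsics, pixels), "rvec" (rotation vector, rad) and "tvec" (3), from world to camera coordinates, as OpenCV has them. Camera axes: x right, y down, z forward; pixel columns grow to the right and rows downward; lengths in m; the calibration is good to about 2 mm. A picture is of the moment at which its call begins. camera_params takes no time and is no camera call.
- r.close_job(): hands the job in, once; it reports no verdict.
The state is a dict: "time_s": time; "joints": joint angles; "qd": joint speeds; "joint_torque": joint torques, N m; "tcp_pos": TCP position; "eef_rot": TCP orientation; "contact_force": force on the tool from outside, world axes, zero at the start; "moment": the same for the moment, N m; "gripper_width": finger opening in m.
Only numpy, scipy, OpenCV 4.12 (cv2) and the standard library are available. Lean on these libraries where they do the work, as an engineer would, in place of code of your own. Each camera call takes 0.05 s, during which the arm holds its last target. There are 200 camera calls.

### The job

Pick up the little green ceramic dish, tip its four bath tablets over its open end into the open bay of the pink organiser on the bottom tier, and stand the empty dish back upright on the tiled ledge. Then swing the bay's lid over and press its front edge down until the snap clicks, and keep pressing firmly, without forcing it, so that the lid sits tight on its seal: finish while still holding the lid pressed down. Leave the monitor, the shot cup and the nail-clipper case where they are.

Things in the scene. Friction and masses are not known exactly. Their poses are not given: they have to be found in the camera images.
- dish_mid (a point): Centre (half-way up, 12 mm above the underside) of the loose green glazed ceramic dish: a slim tray 140 mm long (x), 64 mm wide (y), 24 mm high, z up, about 0.18 kg, balanced near its centre. 4.5 mm thick upright side walls and a rear wall at -x, 24 mm high; floor 5 mm thick; the +x end is open. It stands on the ledge and can be gripped across its 64 mm width at the middle.
- dish_lip (a point): Middle of the edge of the dish's open +x end (x +70 mm from dish_mid), 8.5 mm above the underside; same axes. The last 20 mm of floor ramp up to it at 10 deg and the side walls there are 17 mm high, 55 mm apart. The tablets slide on the glaze (friction about 0.35): they run off when this end is tipped some 25 to 35 deg down; 50 deg empties the dish surely.
- tablet1_mid (a point): Centre of a loose round off-white bath tablet, 28 mm across, 12 mm thick, 10 g; all four lie flat in the dish at the start. z is the tablet's axis.
- tablet2_mid (a point): Centre of a loose round off-white bath tablet, 28 mm across, 12 mm thick, 10 g; all four lie flat in the dish at the start. z is the tablet's axis.
- tablet3_mid (a point): Centre of a loose round off-white bath tablet, 28 mm across, 12 mm thick, 10 g; all four lie flat in the dish at the start. z is the tablet's axis.
- tablet4_mid (a point): Centre of a loose round off-white bath tablet, 28 mm across, 12 mm thick, 10 g; all four lie flat in the dish at the start. z is the tablet's axis.
- tiers: White plastic three-level tiers, fixed; origin on the ledge under the middle of the organiser's open bay; x along the lid's hinge, z up. Bottom tray 14 mm high with an 18 mm lip: x -75 to 125, y -60 to 300 mm. The two upper levels stand at y 192 to 300 mm, the top one 166 mm high, with the monitor on it to 210 mm. Two small shut organiser bays lie at x 47 to 106, y -40 to 40 mm, 60 mm high.
- bay_mouth (a point): Centre of the mouth of the organiser's open large bay, at rim height, 56 mm above the ledge. The pink plastic organiser is clipped fast into the bottom tray. Bay inside: 86 mm along x, 74 mm along y, 39 mm deep; walls 3 mm. +y points from the bay's front wall (with the bead that the snap grips) to the hinge and on to the upper tiers; z up.
- lid_hinge (a point): Middle of the hinge line of the open bay's lid, 42.5 mm along +y from bay_mouth and 57.5 mm above the ledge; fixed, same axes as bay_mouth. The hinge line runs along x. The lid is a pink plate 92 mm wide along the hinge, reaching 86 mm from it, 3.5 mm thick; its inner face lies in the hinge line's plane.
- lid (a joint): Lid angle, rad: 0 shut and snapped, 1.57 upright, up to 1.95 leaning back towards the upper tiers. Stays near where left about upright; below 1 rad it falls onto the snap and rests unlatched at 0.08. Some 7 to 12 N down at the front edge takes the snap over the bead: the force drops with a click and the lid goes to about 0; pressed on, the rubber seal gives 0.002 rad per N.
- lid_press (a point): Point on the lid's outer face where to press: on its middle line, 81 mm from the hinge, 6 mm inside the front edge (a thumb tab 36 mm wide goes on 10 mm beyond that edge). With the lid shut it lies 61 mm above the ledge. It turns with the lid: z is the outward normal (up when shut, towards +y of bay_mouth when upright), -y points from hinge to front edge.
- monitor: Bystander: small white monitor with a blank dark screen, 32 x 78 x 52 mm, loose on the top level; origin at the centre of its underside.
- shot_cup: Bystander: glass shot cup, 42 mm across, 50 mm high, loose on the middle level; origin at the centre of its underside.
- clipper_case: Bystander: flat steel nail-clipper case, 95 x 42 x 16 mm (x, y, z), loose on the ledge; origin at the centre of its underside.
There are look-alikes about, which are no part of the job. What is shaped like the part that bears dish_mid but purple or red is not meant.

How it is judged (in metres and radians):
On the way, in this order (a step that is already met when the one before it is completed fails the run):
1. the dish is lifted and tipped over the organiser (angle between dish_mid's own z axis and vertical above 0.3 rad and horizontal distance between dish_mid and bay_mouth below 0.14 m and height (world z) of dish_mid above 0.07 m), for 0.05 s.
2. all four tablets lie in the open bay (x of tablet1_mid in the frame of bay_mouth between -0.044 and 0.044 m and y of tablet1_mid in the frame of bay_mouth between -0.038 and 0.038 m and z of each of tablet1_mid, tablet2_mid, tablet3_mid, tablet4_mid in the frame of bay_mouth below -0.004 m and x of tablet2_mid in the frame of bay_mouth between -0.044 and 0.044 m and y of tablet2_mid in the frame of bay_mouth between -0.038 and 0.038 m and x of tablet3_mid in the frame of bay_mouth between -0.044 and 0.044 m and y of tablet3_mid in the frame of bay_mouth between -0.038 and 0.038 m and x of tablet4_mid in the frame of bay_mouth between -0.044 and 0.044 m and y of tablet4_mid in the frame of bay_mouth between -0.038 and 0.038 m and value of joint lid above 0.9 rad), for 0.2 s.
3. the dish stands upright on the ledge again, the lid still open (all of step 2 and angle between dish_mid's own z axis and vertical below 0.1 rad and height (world z) of dish_mid below 0.016 m), for 0.2 s.
4. the lid has clicked shut under the push (value of joint lid below 0.02 rad and contact force between the fingers and lid above 3 N), for 0.1 s.
At the end, for the whole second after the job is handed in: All four tablets are inside the large bay (centres below the rim), the dish stands upright (within 0.1 rad) on the ledge, the lid is snapped shut (joint below 0.02 rad), and the fingers still press on the lid with more than 4 N (x of tablet1_mid in the frame of bay_mouth between -0.044 and 0.044 m and y of tablet1_mid in the frame of bay_mouth between -0.038 and 0.038 m and z of each of tablet1_mid, tablet2_mid, tablet3_mid, tablet4_mid in the frame of bay_mouth below -0.004 m and x of tablet2_mid in the frame of bay_mouth between -0.044 and 0.044 m and y of tablet2_mid in the frame of bay_mouth between -0.038 and 0.038 m and x of tablet3_mid in the frame of bay_mouth between -0.044 and 0.044 m and y of tablet3_mid in the frame of bay_mouth between -0.038 and 0.038 m and x of tablet4_mid in the frame of bay_mouth between -0.044 and 0.044 m and y of tablet4_mid in the frame of bay_mouth between -0.038 and 0.038 m and angle between dish_mid's own z axis and vertical below 0.1 rad and height (world z) of dish_mid below 0.016 m and value of joint lid below 0.02 rad and contact force between the fingers and lid above 4 N); the arm keeps its last pose, push and grip.
It fails at once if the small monitor on the top level is disturbed (moved 25 mm or tipped 0.3 rad) (distance of monitor from where it was at the start of the episode above 0.025 m or angle between monitor's own z axis and vertical above 0.3 rad).
It fails at once if the glass shot cup on the middle level is disturbed (moved 25 mm or tipped 0.3 rad) (distance of shot_cup from where it was at the start of the episode above 0.025 m or angle between shot_cup's own z axis and vertical above 0.3 rad).
It fails at once if the nail-clipper case is disturbed (moved 25 mm or tipped 0.3 rad) (distance of clipper_case from where it was at the start of the episode above 0.025 m or angle between clipper_case's own z axis and vertical above 0.3 rad).
It fails at once if the lid is forced (more than 45 N) (contact force between the fingers and lid above 45 N).
It also fails if it takes over 67 s, if anything falls off the work surface, if the arm or the gripper's body presses on something with over 40 N, if the wrist force passes 120 N, or if a joint passes its speed limit or range.

## Working session

There is one attempt and no reset: what is moved stays moved. The work goes in short steps, Python scripts to look and compute and a tool call to move; the robot and the scene stay as the last step left them, time stands still between calls to the robot, and variables do not carry over. Pictures are saved under pics/ and viewed, about 8 in all and at most 12, crops included, and the job is handed in when it is done.

Besides the shell and the picture viewer there is one more tool, called after "Request:" as name([rows], argument=value, ...), one row to a line, values as JSON. carry_out: Moves the arm, as the interface text tells. Its arguments: {"type":"object","properties":{"moves":{"type":"array"},"squeeze":{"type":"number"}},"required":["moves"]}

```bash
mkdir -p pics; ls; python3 - <<'E'
from plant import r
import cv2
for n in("side","top"):
    cv2.imwrite(f"pics/{n}0.png",r.capture(n)); p=r.camera_params(n); R=cv2.Rodrigues(p["rvec"])[0]; print(n,p["K"], -R.T@p["tvec"].ravel() if hasattr(p["tvec"],'ravel') else p["tvec"],R.round(2))
print(r.get_state(),r.tcp_to_grasp)
E
```

```text
pics
side [[349.26240905   0.         255.37613736]
 [  0.         349.26240905 188.10271446]
 [  0.           0.           1.        ]] [ 0.00354725 -0.71138394  0.63061283] [[ 0.79 -0.62  0.01]
 [-0.32 -0.41 -0.85]
 [ 0.53  0.67 -0.52]]
top [[433.71047769   0.         256.32987829]
 [  0.         433.71047769 193.14464452]
 [  0.           0.           1.        ]] [ 0.46782086 -0.0919364   1.35642977] [[ 0.02 -1.   -0.  ]
 [-1.   -0.02 -0.04]
 [ 0.04  0.   -1.  ]]
{'time_s': 0.1, 'joints': array([-4.68067271e+01,  2.05876704e+01,  6.40216824e-01, -1.66056840e-02,
       -7.01360870e+01, -1.65050204e+01]), 'qd': array([ 0.10138428, -0.09876084,  0.07854415,  0.05258034, -0.01542143,
        0.03816695]), 'joint_torque': array([-1.32391517e-03, -5.84164917e+01,  2.93753725e+01,  7.01560959e+00,
        1.01236906e-02, -5.28119756e-05]), 'tcp_pos': array([ 0.30292813, -0.60273133,  0.22572517]), 'eef_rot': array([ 95.92150929,  89.91501292, 122.60410807]), 'contact_force': array([ 0.11280838, -0.18425491,  0.53591655]), 'moment': array([0.0190268 , 0.04967988, 0.04750109]), 'gripper_width': 0.08784305700509858} 0.0188
```

View pics/side0.png

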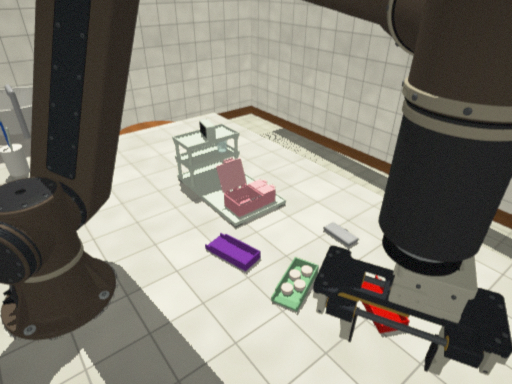

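View pics/top0.png

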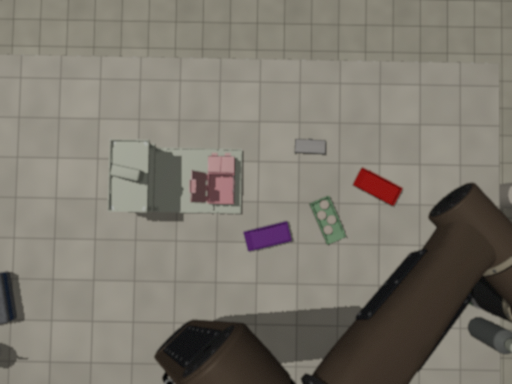

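Top view: green dish at about (328,220), with the organiser at (222,180), its lid standing up, and the upper tiers to the left. Purple and red trays are decoys. Next I measure and zoom in.

```bash
cat > h.py <<'E'
import numpy as np, cv2
from plant import r
def ray(n,px,z):
    p=r.camera_params(n); R=cv2.Rodrigues(np.array(p["rvec"]))[0]; C=-R.T@np.array(p["tvec"]).ravel()
    d=R.T@np.linalg.inv(p["K"])@np.array([px[0],px[1],1.]); return C+d*(z-C[2])/d[2]
def proj(n,P):
    p=r.camera_params(n); return cv2.projectPoints(np.array(P,float).reshape(-1,3),np.array(p["rvec"]),np.array(p["tvec"]),p["K"],None)[0].reshape(-1,2)
def mask(im,lo,hi):
    m=cv2.inRange(cv2.cvtColor(im,cv2.COLOR_BGR2HSV),lo,hi)
    return m
def big(m):
    c=max(cv2.findContours(m,cv2.RETR_EXTERNAL,cv2.CHAIN_APPROX_NONE)[0],key=cv2.contourArea); return c
E
python3 - <<'E'
from h import *
t=cv2.imread("pics/top0.png"); s=cv2.imread("pics/side0.png")
for n,im in(("top",t),("side",s)):
    for nm,lo,hi in(("green",(45,50,40),(85,255,255)),("pink",(165,50,60),(180,150,255)),("pink0",(0,50,60),(6,150,255))):
        m=mask(im,lo,hi)
        c=big(m); q=cv2.minAreaRect(c); b=cv2.boxPoints(q)
        print(n,nm,(m>0).sum(),q)
        if nm=="green": print(np.array([ray(n,p,.022) for p in b]).round(4)[:,:2])
a=cv2.resize(t[120:255,100:360],None,fx=3,fy=3,interpolation=2)
b=cv2.resize(s[110:320,160:360],None,fx=3,fy=3,interpolation=2)
a=cv2.resize(a,(780,405)); cv2.imwrite("pics/a.png",a); cv2.imwrite("pics/b.png",b[:600])
E
```

```text
top green 509 ((327.60345458984375, 219.7413787841797), (43.856346130371094, 20.48380470275879), 66.8014144897461)
[[ 0.4896 -0.253 ]
 [ 0.5155 -0.3106]
 [ 0.3929 -0.3652]
 [ 0.3671 -0.3078]]
top pink 792 ((218.62557983398438, 186.86314392089844), (28.253698348999023, 31.06004524230957), 2.726310968399048)
top pink0 995 ((211.92999267578125, 178.489990234375), (42.709251403808594, 49.356056213378906), 8.130102157592773)
side green 936 ((294.9105529785156, 282.95184326171875), (29.732831954956055, 52.55735397338867), 28.300756454467773)
[[ 0.3567 -0.3168]
 [ 0.5039 -0.2413]
 [ 0.5193 -0.3175]
 [ 0.3761 -0.3794]]
side pink 1173 ((249.687744140625, 197.28863525390625), (30.4349365234375, 50.215328216552734), 76.60750579833984)
side pink0 751 ((231.61767578125, 177.47061157226562), (38.07809066772461, 25.223705291748047), 75.96376037597656)
```

View pics/a.png

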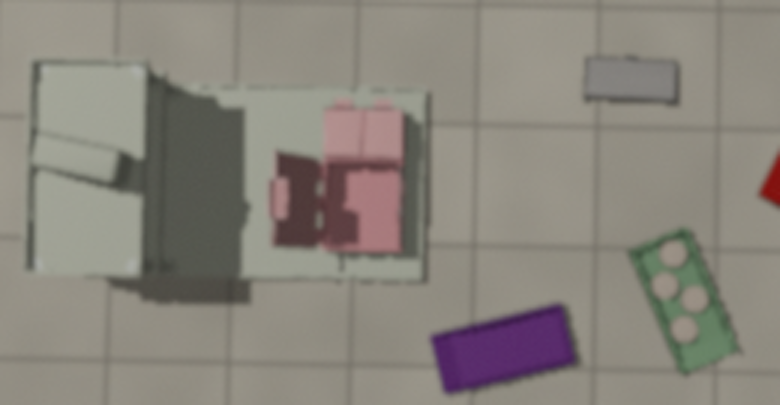

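View pics/b.png

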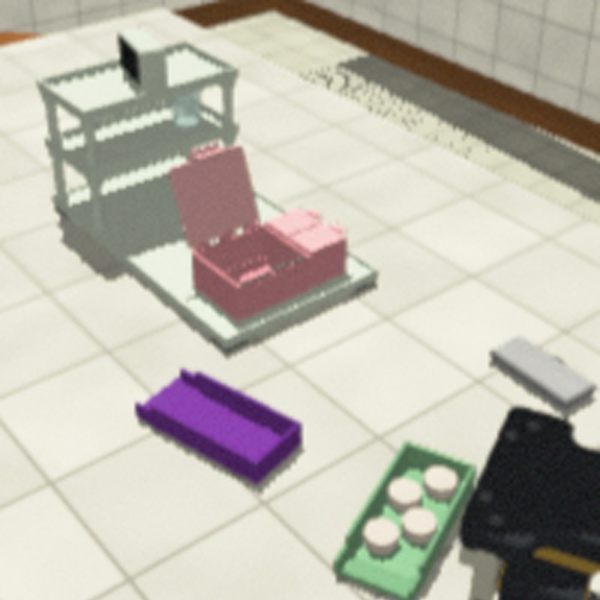

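```bash
python3 - <<'E'
from h import *
from scipy.spatial.transform import Rotation as Ro
s=r.get_state(); Rt=Ro.from_euler('xyz',s["eef_rot"],degrees=True).as_matrix(); print(Rt.round(3))
f=lambda u,v:(100+u/3,120+v/3)
A=ray("top",f(425,281),.018);B=ray("top",f(428,90),.018)
A2=ray("top",f(27,270),.166);B2=ray("top",f(33,62),.166)
print("tray",A,B,np.linalg.norm(B-A), A2,B2)
yaw=np.arctan2((B-A)[1],(B-A)[0]); 
ex=np.array([np.cos(yaw),np.sin(yaw),0]);ey=np.array([-ex[1],ex[0],0])
O=(A+B)/2+60e-3*ey-25e-3*ex; O[2]=0; print("yaw",np.degrees(yaw),"O",O)
for y in ((A2+B2)/2-O,): print("top tier back",y@ex,y@ey)
def P(x,y,z): return O+x*ex+y*ey+np.array([0,0,z])
pts=[P(*p) for p in((-.046,-.04,.056),(.046,-.04,.056),(.046,.04,.056),(-.046,.04,.056),(.106,-.04,.06),(.106,.04,.06),(-.046,.0425,.0575),(.046,.0425,.0575))]
for a in(1.57,1.75,1.95): pts+=[P(x,.0425-.086*np.cos(a),.0575+.086*np.sin(a)) for x in(-.046,.046)]
pt=[P(-.075,-.06,.018),P(.125,-.06,.018),P(-.075,.3,.018),P(.125,.192,.166),P(-.075,.192,.166),P(-.075,.3,.166),P(.125,.3,.166)]
out=[]
for n,(x0,x1,y0,y1) in(("top",(100,300,110,250)),("side",(160,300,110,230))):
    im=cv2.imread(f"pics/{n}0.png"); im=cv2.resize(im[y0:y1,x0:x1],None,fx=4,fy=4,interpolation=2)
    for i,q in enumerate(proj(n,pts+pt)):
        q=((q-[x0,y0]+.5)*4); cv2.circle(im,tuple(int(v) for v in q),2,(0,0,255) if i<8 else ((255,0,0) if i<14 else (0,200,0)),-1)
    out.append(im)
W=800
o=[cv2.resize(i,(560,int(i.shape[0]*560/i.shape[1]))) for i in out]
cv2.imwrite("pics/c.png",cv2.resize(np.vstack(o),None,fx=.68,fy=.68) if 0 else np.vstack(o)[:])
h=np.hstack([cv2.resize(i,(400,int(i.shape[0]*400/i.shape[1]))) if 0 else i[:480,:] for i in out]); print(h.shape); cv2.imwrite("pics/c.png",cv2.resize(h,None,fx=800/h.shape[1],fy=800/h.shape[1],interpolation=cv2.INTER_AREA))
E
```

```text
[[-0.001 -0.449  0.894]
 [ 0.001  0.894  0.449]
 [-1.     0.001 -0.   ]]
tray [ 0.45461418 -0.04478311  0.018     ] [ 0.65179691 -0.0437922   0.018     ] 0.1971852202154539 [0.45903319 0.31422944 0.166     ] [0.65034191 0.31490395 0.166     ]
yaw 0.2879286448130813 O [0.52790434 0.01558595 0.        ]
top tier back 0.028285332978043653 0.2988423749230177
(480, 1360, 3)
```

View pics/c.png

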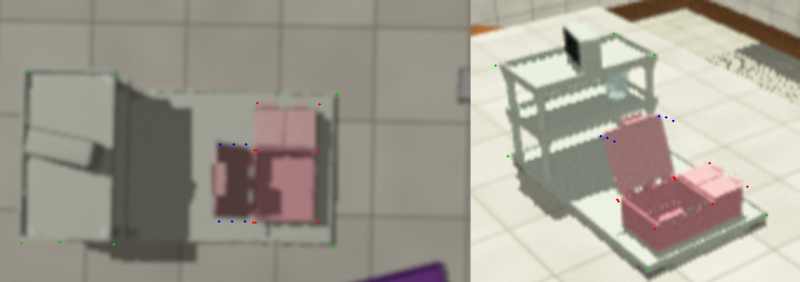

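Projected tier and organiser points line up with the picture to within a few mm: bay centre at about (0.528, 0.016), yaw about 0. The dish is at about (0.440, -0.311) with its open end facing the robot, at yaw -156°, and the jaws are nearly aligned already.

Request:
carry_out([
  [30,60,-20,0,0,-0.045,100],
  [65,130,-40,0,0,-0.045,100],
  [90,190,-50,0,0,-0.045,100],
  [115,240,-60,0,0,-0.045,100],
  [115,240,-60,0,0,-0.045,100],
])

```text
time_s: 0.6
tcp_pos: [0.4087, -0.3817, 0.1703]
eef_rot: [116.8, 90.0, 140.9]
contact_force: [0.6, -0.1, 0.7]
gripper_width: 0.0875
```

Request:
carry_out([
  [22,52,-40,0,0,0,100],
  [22,52,-66,0,0,0,100],
  [22,52,-66,0,0,0,100],
  [22,52,-66,0,0,0,100],
])

```text
time_s: 1.0
tcp_pos: [0.4303, -0.3314, 0.1047]
eef_rot: [151.6, 89.9, 175.8]
contact_force: [0.4, -0.2, 1.3]
gripper_width: 0.0875
```

```bash
python3 - <<'E'
from h import *
for n in("side","top"): cv2.imwrite(f"pics/{n}1.png",r.capture(n))
s=cv2.imread("pics/side1.png"); cv2.imwrite("pics/d.png",cv2.resize(s[190:360,190:440],None,fx=3,fy=3,interpolation=2))
st=r.get_state(); print(st["joints"],st["tcp_pos"],st["eef_rot"])
E
```

```text
[-1.70011302e+01  1.46926969e+01 -2.50975569e+01  3.97043792e-02
 -5.01189933e+01 -4.89244598e+01] [ 0.4310924  -0.33258253  0.10609512] [-59.65803362  89.90426277 -35.55818944]
```

View pics/d.png

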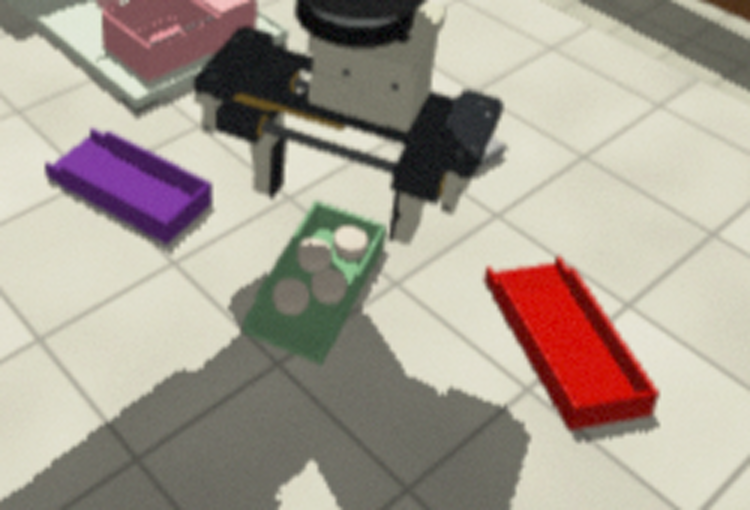

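Dish clearly seen: open end faces the camera side. The wrist (yaw = j1 + j6) would run out of range later, so I flip the gripper half a turn first.

Request:
carry_out([
  [0,0,0,0,0,0.145,100],
  [0,0,0,0,0,0.29,100],
  [0,0,0,0,0,0.435,100],
  [0,0,0,0,0,0.58,100],
  [0,0,0,0,0,0.725,100],
])

```text
time_s: 1.6
tcp_pos: [0.4308, -0.333, 0.1065]
eef_rot: [-89.6, 89.8, -23.7]
contact_force: [0.2, -0.0, 1.1]
gripper_width: 0.0879
```

Request:
carry_out([
  [0,0,0,0,0,0.145,100],
  [0,0,0,0,0,0.29,100],
  [0,0,0,0,0,0.435,100],
  [0,0,0,0,0,0.58,100],
  [0,0,0,0,0,0.725,100],
])

```text
time_s: 2.1
tcp_pos: [0.4309, -0.3331, 0.1065]
eef_rot: [-131.3, 89.8, -23.9]
contact_force: [0.7, 0.7, 0.5]
gripper_width: 0.0879
```

Request:
carry_out([
  [0,0,0,0,0,0.145,100],
  [0,0,0,0,0,0.29,100],
  [0,0,0,0,0,0.435,100],
  [0,0,0,0,0,0.58,100],
  [0,0,0,0,0,0.725,100],
])

```text
time_s: 2.6
tcp_pos: [0.4308, -0.333, 0.1065]
eef_rot: [-173.2, 89.8, -24.3]
contact_force: [-0.1, 0.7, 0.1]
gripper_width: 0.0878
```

Request:
carry_out([
  [0,0,0,0,0,0.145,100],
  [0,0,0,0,0,0.29,100],
  [0,0,0,0,0,0.435,100],
  [0,0,0,0,0,0.58,100],
  [0,0,0,0,0,0.725,100],
])

```text
time_s: 3.1
tcp_pos: [0.4308, -0.333, 0.1065]
eef_rot: [145.8, 89.8, -23.7]
contact_force: [1.0, 0.7, 0.4]
gripper_width: 0.0876
```

```bash
cat >> h.py <<'E'
from scipy.spatial.transform import Rotation as Ro
def st():
    s=r.get_state(); R=Ro.from_euler('xyz',s["eef_rot"],degrees=True).as_matrix()
    print("t",s["time_s"],"J",s["joints"].round(1),"tcp",s["tcp_pos"].round(4),"F",s["contact_force"].round(1),"w",round(s["gripper_width"],4))
    print(R.round(3)," jaw ang",np.degrees(np.arctan2(R[1,1],R[0,1])).round(2)); return s,R
E
python3 - <<'E'
from h import *
st()
t=cv2.imread("pics/side1.png")
m=mask(t,(45,50,30),(85,255,255)); c=big(m); b=cv2.boxPoints(cv2.minAreaRect(c)); print(b)
print(np.array([ray("side",p,.02) for p in b]).round(4))
E
```

```text
t 3.1 J [-17.1  14.6 -25.1   0.  -50.1 117.6] tcp [ 0.4308 -0.333   0.1065] F [1.  0.7 0.4] w 0.0876
[[ 0.002  0.182 -0.983]
 [-0.001 -0.983 -0.182]
 [-1.     0.002 -0.002]]  jaw ang -79.49
[[269.56226 299.1993 ]
 [293.8327  252.86476]
 [320.10138 266.62454]
 [295.83093 312.9591 ]]
[[ 0.3579 -0.3161  0.02  ]
 [ 0.5043 -0.2393  0.02  ]
 [ 0.5209 -0.3151  0.02  ]
 [ 0.3781 -0.3784  0.02  ]]
```

Request:
carry_out([
  [9,22,0,0,0,0.145,100],
  [9,22,0,0,0,0.24,100],
  [9,22,-40,0,0,0.24,100],
  [9,22,-60,0,0,0.24,100],
  [9,22,-60,0,0,0.24,100],
])

```text
time_s: 3.6
tcp_pos: [0.438, -0.3101, 0.0437]
eef_rot: [-42.1, 89.8, 161.8]
contact_force: [-1.3, 0.3, 0.6]
gripper_width: 0.0873
```

```bash
python3 - <<'E'
from h import *
st()
s=r.capture("side");cv2.imwrite("pics/e.png",cv2.resize(s[190:360,190:440],None,fx=3,fy=3,interpolation=2))
E
```

```text
t 3.6 J [-14.4  18.8 -29.5  -0.  -41.8 128.3] tcp [ 0.438  -0.3101  0.0437] F [-1.3  0.3  0.6] w 0.0873
[[-0.003  0.405 -0.914]
 [ 0.001 -0.914 -0.405]
 [-1.    -0.002  0.002]]  jaw ang -66.09
```

View pics/e.png

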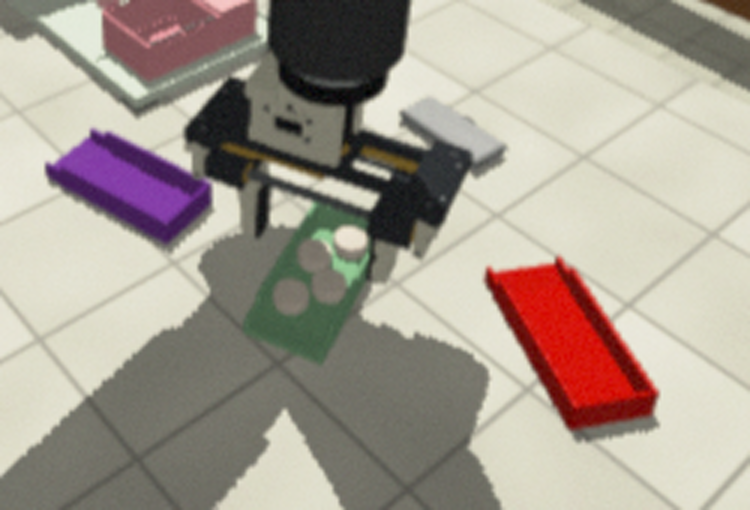

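Fingers straddle the dish symmetrically, and the clipper case is clear. Descend and grip.

Request:
carry_out([
  [2,0,-25,0,0,0,100],
  [2,0,-37,0,0,0,100],
  [2,0,-37,0,0,0,100],
])

```text
time_s: 3.95
tcp_pos: [0.4409, -0.3098, 0.0077]
eef_rot: [-38.3, 89.9, 165.7]
contact_force: [-0.6, 0.1, 0.4]
gripper_width: 0.0874
```

Request:
carry_out([
  [0,0,0,0,0,0,40],
  [0,0,0,0,0,0,40],
  [0,0,0,0,0,0,40],
  [0,0,0,0,0,0,40],
  [0,0,0,0,0,0,40],
], squeeze=30)

```text
time_s: 4.45
tcp_pos: [0.442, -0.3097, 0.0087]
eef_rot: [131.0, 89.9, -24.9]
contact_force: [-0.4, 0.7, 5.7]
gripper_width: 0.0635
```

```bash
python3 -c "
from h import *
st()"
```

```text
t 4.45 J [-14.2  21.9 -31.    0.  -36.9 128.2] tcp [ 0.442  -0.3097  0.0087] F [-0.4  0.7  5.7] w 0.0635
[[ 0.001  0.407 -0.913]
 [-0.001 -0.913 -0.407]
 [-1.     0.001 -0.001]]  jaw ang -65.96
```

Gripped at 63.5 mm. Lift, then swing slowly in front of the bay while turning -114°.

Request:
carry_out([
  [0,0,10,0,0,0,40],
  [0,0,30,0,0,0,40],
  [0,0,55,0,0,0,40],
  [0,0,85,0,0,0,40],
  [0,0,110,0,0,0,40],
])

```text
time_s: 4.95
tcp_pos: [0.4411, -0.3094, 0.1196]
eef_rot: [-124.9, 90.0, 79.1]
contact_force: [0.2, -0.6, -1.9]
gripper_width: 0.0634
```

Request:
carry_out([
  [4,10,15,0,0,-0.1,40],
  [8,22,25,0,0,-0.2,40],
  [13,34,30,0,0,-0.3,40],
  [17,46,30,0,0,-0.4,40],
  [21,58,30,0,0,-0.5,40],
])

```text
time_s: 5.45
tcp_pos: [0.4621, -0.2508, 0.1484]
eef_rot: [-88.6, 90.0, 86.5]
contact_force: [0.7, -0.6, -1.9]
gripper_width: 0.0637
```

Request:
carry_out([
  [4,12,0,0,0,-0.1,40],
  [8,24,0,0,0,-0.2,40],
  [13,36,0,0,0,-0.3,40],
  [17,48,0,0,0,-0.4,40],
  [21,59,0,0,0,-0.5,40],
])

```text
time_s: 5.95
tcp_pos: [0.483, -0.1918, 0.1481]
eef_rot: [5.0, 90.0, 151.5]
contact_force: [-0.4, 0.2, -2.5]
gripper_width: 0.0634
```

Request:
carry_out([
  [4,12,0,0,0,-0.1,40],
  [8,24,0,0,0,-0.2,40],
  [13,36,0,0,0,-0.3,40],
  [17,48,0,0,0,-0.4,40],
  [21,59,0,0,0,-0.5,40],
])

```text
time_s: 6.45
tcp_pos: [0.504, -0.1329, 0.1481]
eef_rot: [39.6, 90.0, 157.4]
contact_force: [-0.3, 0.1, -2.4]
gripper_width: 0.0641
```

Request:
carry_out([
  [4,12,0,0,0,-0.1,40],
  [8,24,0,0,0,-0.2,40],
  [13,36,0,0,0,-0.3,40],
  [17,48,0,0,0,-0.4,40],
  [21,55,0,0,0,-0.486,40],
])

```text
time_s: 6.95
tcp_pos: [0.525, -0.0778, 0.1481]
eef_rot: [67.2, 90.0, 157.3]
contact_force: [-0.5, 0.1, -3.0]
gripper_width: 0.0636
```

```bash
python3 - <<'E'
from h import *
st()
s=r.capture("side");t=r.capture("top");cv2.imwrite("pics/side2.png",s);cv2.imwrite("pics/top2.png",t)
a=cv2.resize(s[100:260,160:360],None,fx=2,fy=2,interpolation=2);b=cv2.resize(t[100:260,150:350],None,fx=2,fy=2,interpolation=2)
cv2.imwrite("pics/f.png",np.hstack([a,b]))
c=big(mask(t,(45,50,30),(85,255,255))); b=cv2.boxPoints(cv2.minAreaRect(c)); print(np.array([ray("top",p,.16) for p in b]).round(4))
E
```

```text
t 6.95 J [ 12.7  10.9 -23.7  -0.  -55.4 -12.7] tcp [ 0.525  -0.0778  0.1481] F [-0.5  0.1 -3. ] w 0.0636
[[-0.001 -1.    -0.   ]
 [ 0.    -0.     1.   ]
 [-1.     0.001  0.   ]]  jaw ang -179.99
[[ 0.2343 -0.6573  0.16  ]
 [ 0.2808 -0.6764  0.16  ]
 [ 0.2736 -0.6949  0.16  ]
 [ 0.2271 -0.6758  0.16  ]]
```

View pics/f.png

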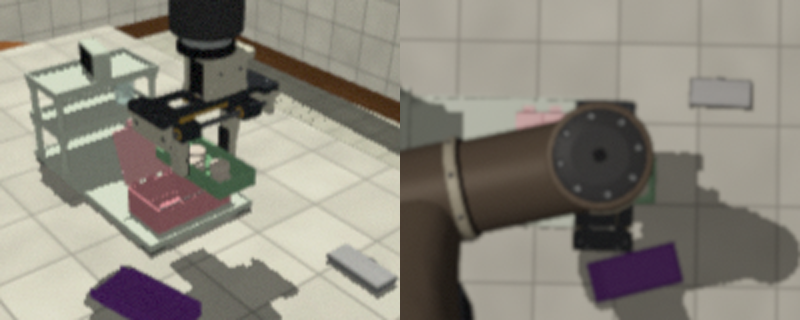

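Request:
carry_out([
  [1,2,-10,-0.07,0,0,40],
  [2,4,-20,-0.14,0,0,40],
  [3,5,-30,-0.21,0,0,40],
  [3,7,-41,-0.28,0,0,40],
  [3,8,-51,-0.35,0,0,40],
])

```text
time_s: 7.55
tcp_pos: [0.5282, -0.0707, 0.0969]
eef_rot: [179.7, 69.8, -89.9]
contact_force: [0.1, -0.9, -2.6]
gripper_width: 0.0637
```

```bash
python3 -c "
from h import *
st()"
```

```text
t 7.55 J [ 25.6  15.7 -38.   24.8 -48.  -43.8] tcp [ 0.5282 -0.0707  0.0969] F [ 0.1 -0.9 -2.6] w 0.0637
[[ 0.001 -1.    -0.007]
 [-0.345 -0.007  0.939]
 [-0.939  0.002 -0.345]]  jaw ang -179.62
```

Tilt tracks well. Continue tipping about the lip.

Request:
carry_out([
  [0,3,6,-0.1,0,0,40],
  [0,6,13,-0.2,0,0,40],
  [0,10,18,-0.3,0,0,40],
  [0,15,24,-0.4,0,0,40],
  [0,21,30,-0.52,0,0,40],
])

```text
time_s: 8.05
tcp_pos: [0.5288, -0.0495, 0.1282]
eef_rot: [179.8, 40.0, -89.9]
contact_force: [-0.1, -0.7, -2.2]
gripper_width: 0.0639
```

Request:
carry_out([
  [0,0,0,0,0,0,40],
  [0,0,0,0,0,0,40],
  [0,0,0,0,0,0,40],
  [0,0,0,0,0,0,40],
  [0,0,0,0,0,0,40],
])

```text
time_s: 8.55
tcp_pos: [0.5284, -0.0501, 0.1274]
eef_rot: [179.8, 40.2, -90.0]
contact_force: [0.2, 1.1, -2.3]
gripper_width: 0.0638
```

```bash
python3 - <<'E'
from h import *
st()
s=r.capture("side");cv2.imwrite("pics/g.png",cv2.resize(s[120:240,180:320],None,fx=4,fy=4,interpolation=2))
E
```

```text
t 8.55 J [ 38.9  25.3 -40.3  40.1 -67.  -69.4] tcp [ 0.5284 -0.0501  0.1274] F [ 0.2  1.1 -2.3] w 0.0638
[[-0.    -1.    -0.003]
 [-0.763 -0.002  0.646]
 [-0.646  0.002 -0.763]]  jaw ang -179.91
```

View pics/g.png

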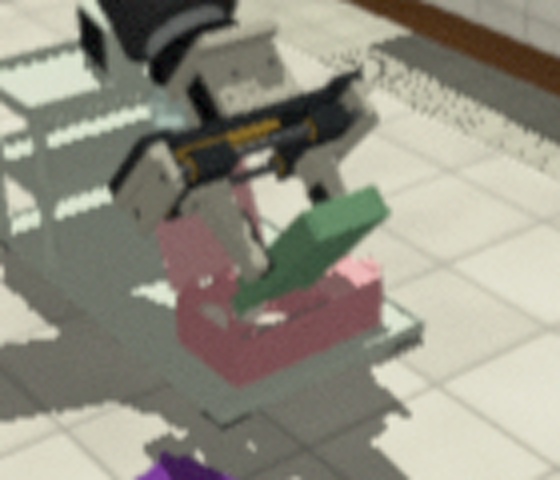

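The dish is at 50° over the bay, with tablets visible in the bay. I back off up and forward, then look.

Request:
carry_out([
  [0,-3,15,0,0,0,40],
  [0,-20,30,0.05,0,0,40],
  [0,-45,40,0.15,0,0,40],
  [0,-80,45,0.29,0,0,40],
  [0,-110,45,0.43,0,0,40],
])

```text
time_s: 9.1
tcp_pos: [0.5286, -0.1605, 0.1744]
eef_rot: [-179.7, 65.1, -89.3]
contact_force: [0.8, -0.7, -2.7]
gripper_width: 0.0637
```

Request:
carry_out([
  [0,-35,0,0.14,0,0,40],
  [0,-75,0,0.28,0,0,40],
  [0,-115,0,0.42,0,0,40],
  [0,-130,0,0.44,0,0,40],
  [0,-130,0,0.44,0,0,40],
])

```text
time_s: 9.6
tcp_pos: [0.5274, -0.2958, 0.1735]
eef_rot: [-46.5, 89.8, 43.3]
contact_force: [-0.6, -0.0, -2.1]
gripper_width: 0.0633
```

```bash
python3 - <<'E'
from h import *
st()
s=r.capture("side");t=r.capture("top");cv2.imwrite("pics/side3.png",s);cv2.imwrite("pics/top3.png",t)
a=cv2.resize(s[110:310,160:360],None,fx=2,fy=2,interpolation=2);b=cv2.resize(t[120:220,170:270],None,fx=4,fy=4,interpolation=2)
cv2.imwrite("pics/i.png",np.hstack([a,b]))
E
```

```text
t 9.6 J [-10.9  16.2 -12.8  -0.2 -60.9  10.8] tcp [ 0.5274 -0.2958  0.1735] F [-0.6 -0.  -2.1] w 0.0633
[[ 0.003 -1.     0.003]
 [ 0.003  0.003  1.   ]
 [-1.    -0.003  0.003]]  jaw ang 179.83
```

View pics/i.png

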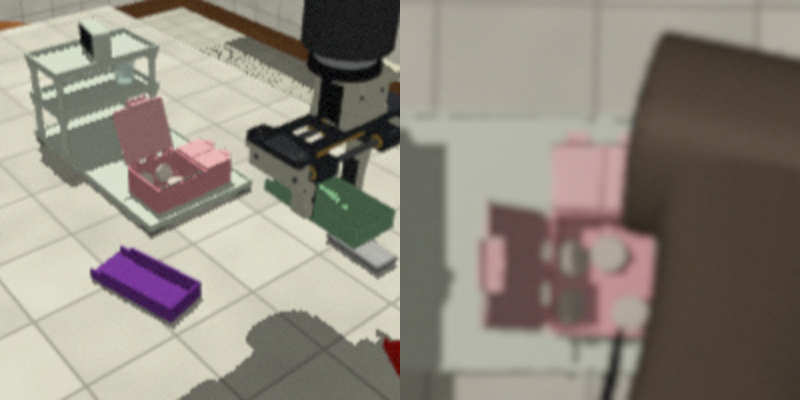

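All four tablets are in the bay (two lit, two in the shadow), with the lid still open. Now set the dish down at a clear spot near (0.45, -0.31).

Request:
carry_out([
  [-35,-7,0,0,0,0,40],
  [-77,-15,-10,0,0,0,40],
  [-77,-15,-50,0,0,0,40],
  [-77,-15,-95,0,0,0,40],
  [-77,-15,-130,0,0,0,40],
])

```text
time_s: 10.2
tcp_pos: [0.4504, -0.3026, 0.041]
eef_rot: [116.9, 90.0, -152.7]
contact_force: [0.1, -0.4, -3.1]
gripper_width: 0.0637
```

Request:
carry_out([
  [0,0,-10,0,0,0,40],
  [0,0,-20,0,0,0,40],
  [0,0,-26,0,0,0,40],
  [0,0,-26,0,0,0,40],
])

```text
time_s: 10.6
tcp_pos: [0.4521, -0.3043, 0.0164]
eef_rot: [-117.6, 90.0, -27.3]
contact_force: [0.0, 0.4, -1.7]
gripper_width: 0.0636
```

```bash
python3 -c "
from h import *
st()"
```

```text
t 10.6 J [-13.3  21.7 -30.    0.  -38.3  13.6] tcp [ 0.4521 -0.3043  0.0164] F [ 0.   0.4 -1.7] w 0.0636
[[ 0.001 -1.    -0.005]
 [-0.    -0.005  1.   ]
 [-1.    -0.001 -0.   ]]  jaw ang -179.72
```

Request:
carry_out([
  [0,0,-4,0,0,0,40],
  [0,0,-7,0,0,0,40],
  [0,0,-8,0,0,0,40],
  [0,0,-8,0,0,0,40],
])

```text
time_s: 11.0
tcp_pos: [0.4518, -0.3047, 0.0087]
eef_rot: [-114.2, 90.0, -24.0]
contact_force: [-0.0, 2.2, 5.2]
gripper_width: 0.0636
```

Request:
carry_out([
  [0,0,0,0,0,0,80],
  [0,0,0,0,0,0,100],
  [0,0,0,0,0,0,100],
  [0,0,0,0,0,0,100],
  [0,0,0,0,0,0,100],
])

```text
time_s: 11.5
tcp_pos: [0.4514, -0.3046, 0.0079]
eef_rot: [63.5, 90.0, 153.7]
contact_force: [0.7, -0.1, -0.7]
gripper_width: 0.087
```

Request:
carry_out([
  [0,0,15,0,0,0,100],
  [0,0,50,0,0,0,100],
  [0,0,100,0,0,0,100],
  [0,0,150,0,0,0,100],
  [0,0,190,0,0,0,0],
])

```text
time_s: 12.0
tcp_pos: [0.4518, -0.3048, 0.2011]
eef_rot: [-114.9, 89.9, -24.6]
contact_force: [0.9, -0.2, -0.4]
gripper_width: 0.0838
```

```bash
python3 - <<'E'
from h import *
st()
s=r.capture("side");t=r.capture("top");cv2.imwrite("pics/side4.png",s);cv2.imwrite("pics/top4.png",t)
c=big(mask(s,(45,50,30),(85,255,255))); b=cv2.boxPoints(cv2.minAreaRect(c)); print(cv2.contourArea(c),np.array([ray("side",p,.02) for p in b]).round(4))
def pink(im): return mask(im,(165,50,40),(180,160,255))|mask(im,(0,50,40),(6,160,255))
# lid angle: top edge of the lid (highest pink in side view) in old and new
for k in("0","4"):
    im=cv2.imread(f"pics/side{k}.png"); c=big(pink(im)[:, :300]); q=c[:,0]; print(k,q[q[:,1].argmin()],q[q[:,0].argmin()])
O=np.array([.528,.0155,0])
for a in(1.57,1.7,1.8,1.9,1.95): print(a,proj("side",[O+[x,.0425-rr*np.cos(a),.0575+rr*np.sin(a)] for x,rr in((-.046,.086),(.046,.086),(-.018,.096),(.018,.096))]).round(1).tolist())
E
```

```text
t 12.0 J [-13.4   9.3 -18.1   0.  -62.5  13.6] tcp [ 0.4518 -0.3048  0.2011] F [ 0.9 -0.2 -0.4] w 0.0838
[[ 0.002 -1.    -0.004]
 [-0.001 -0.004  1.   ]
 [-1.    -0.002 -0.001]]  jaw ang -179.76
1378.5 [[ 0.4091 -0.2449  0.02  ]
 [ 0.4965 -0.2168  0.02  ]
 [ 0.4847 -0.3794  0.02  ]
 [ 0.4084 -0.3938  0.02  ]]
0 [231 158] [217 166]
4 [230 158] [217 166]
1.57 [[220.7, 169.6], [245.9, 160.9], [228.5, 163.9], [238.4, 160.5]]
1.7 [[218.6, 168.4], [243.7, 159.8], [226.1, 162.6], [236.0, 159.2]]
1.8 [[217.1, 167.8], [242.1, 159.2], [224.4, 161.9], [234.2, 158.6]]
1.9 [[215.6, 167.4], [240.5, 159.0], [222.7, 161.6], [232.5, 158.3]]
1.95 [[214.9, 167.4], [239.8, 158.9], [221.9, 161.6], [231.7, 158.3]]
```

Dish upright at (0.45, -0.30) and the lid is still at about 1.8 rad. Next, go with shut fingers behind the lid.

Request:
carry_out([
  [10,45,0,0,0,0,0],
  [20,90,0,0,0,0,0],
  [30,135,0,0,0,0,0],
  [40,180,0,0,0,0,0],
  [45,220,0,0,0,0,0],
])

```text
time_s: 12.6
tcp_pos: [0.4966, -0.0826, 0.1977]
eef_rot: [-51.0, 90.0, 39.2]
contact_force: [0.0, -0.8, 0.7]
gripper_width: 0.0368
```

Request:
carry_out([
  [10,45,0,0,0,0,0],
  [20,90,0,0,0,0,0],
  [31,135,0,0,0,0,0],
  [31,175,0,0,0,0,0],
  [31,200,0,0,0,0,0],
])

```text
time_s: 13.1
tcp_pos: [0.5273, 0.118, 0.1973]
eef_rot: [104.0, 90.0, -165.7]
contact_force: [0.0, -0.3, -0.1]
gripper_width: 0.0016
```

```bash
python3 -c "
from h import *
st()"
```

```text
t 13.1 J [ 33.4   9.2 -18.8  -0.  -62.1 -33.1] tcp [0.5273 0.118  0.1973] F [ 0.  -0.3 -0.1] w 0.0016
[[-0.001 -1.    -0.006]
 [-0.    -0.006  1.   ]
 [-1.     0.001 -0.   ]]  jaw ang -179.68
```

Request:
carry_out([
  [0,0,-40,0,0,0,0],
  [0,0,-78,0,0,0,0],
  [0,-15,-78,0,0,0,0],
  [0,-27,-78,0,0,0,0],
  [0,-37,-78,0,0,0,0],
])

```text
time_s: 13.6
tcp_pos: [0.5283, 0.0774, 0.1213]
eef_rot: [-76.6, 89.9, 13.6]
contact_force: [-0.3, 1.1, 0.5]
gripper_width: 0.0002
```

Request:
carry_out([
  [0,-10,0,0,0,0,0],
  [0,-22,0,0,0,0,0],
  [0,-34,0,0,0,0,0],
  [0,-46,0,0,0,0,0],
  [0,-58,0,0,0,0,0],
])

```text
time_s: 14.1
tcp_pos: [0.5275, 0.0193, 0.1201]
eef_rot: [-70.3, 90.0, 19.9]
contact_force: [-0.7, 1.0, -0.2]
gripper_width: 0.0005
```

Request:
carry_out([
  [0,-10,0,0,0,0,0],
  [0,-20,2,0,0,0,0],
  [0,-34,2,0,0,0,0],
  [0,-46,2,0,0,0,0],
  [0,-46,2,0,0,0,0],
])

```text
time_s: 14.6
tcp_pos: [0.5272, -0.027, 0.1218]
eef_rot: [111.8, 90.0, -158.0]
contact_force: [0.2, 0.3, -0.7]
gripper_width: 0.0003
```

```bash
python3 - <<'E'
from h import *
st()
s=r.capture("side");cv2.imwrite("pics/side5.png",s);cv2.imwrite("pics/j.png",cv2.resize(s[110:310,160:340],None,fx=3,fy=3,interpolation=2))
E
```

```text
t 14.6 J [ 18.4  12.3 -26.    0.  -51.8 -18.2] tcp [ 0.5272 -0.027   0.1218] F [ 0.2  0.3 -0.7] w 0.0003
[[-0.    -1.    -0.003]
 [-0.    -0.003  1.   ]
 [-1.     0.    -0.   ]]  jaw ang -179.85
```

View pics/j.png

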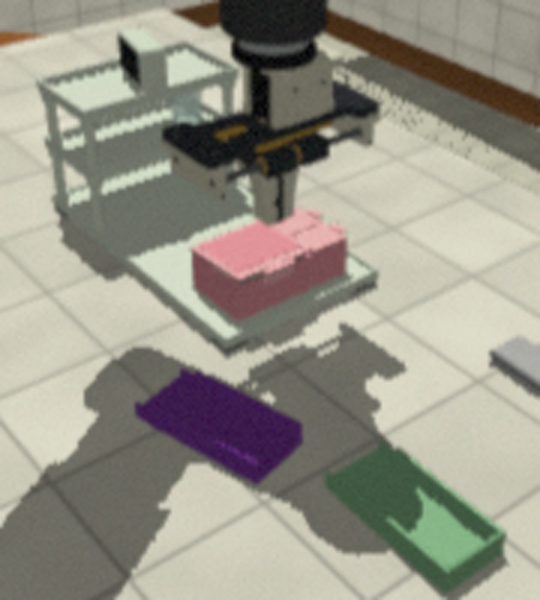

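Lid has fallen over onto the snap, and the dish stands upright and empty. Now press down at lid_press.

Request:
carry_out([
  [0,4,-25,0,0,0,0],
  [0,4,-42,0,0,0,0],
  [0,4,-47,0,0,0,0],
  [0,4,-48,0,0,0,0],
], squeeze=20)

```text
time_s: 15.05
tcp_pos: [0.5272, -0.0215, 0.0734]
eef_rot: [112.8, 89.9, -157.0]
contact_force: [-0.1, 0.5, 0.5]
gripper_width: 0.0003
```

Request:
carry_out([
  [0,0,-1,0,0,0,0],
  [0,0,-2,0,0,0,0],
  [0,0,-3,0,0,0,0],
  [0,0,-4,0,0,0,0],
  [0,0,-5,0,0,0,0],
])

```text
time_s: 15.55
tcp_pos: [0.5276, -0.0215, 0.0691]
eef_rot: [-75.2, 90.0, 15.0]
contact_force: [0.0, -0.6, 1.2]
gripper_width: 0.0006
```

Request:
carry_out([
  [0,0,-1,0,0,0,0],
  [0,0,-1.5,0,0,0,0],
  [0,0,-2,0,0,0,0],
])

```text
time_s: 15.85
tcp_pos: [0.5276, -0.0216, 0.0674]
eef_rot: [-123.6, 90.0, -33.4]
contact_force: [-0.2, -1.1, 1.9]
gripper_width: 0.0006
```

Request:
carry_out([
  [0,0,-0.5,0,0,0,0],
  [0,0,-1,0,0,0,0],
  [0,0,-1.5,0,0,0,0],
])

```text
time_s: 16.15
tcp_pos: [0.5278, -0.0217, 0.0663]
eef_rot: [-107.8, 90.0, -17.5]
contact_force: [0.2, -0.3, 0.1]
gripper_width: 0.0004
```

Request:
carry_out([
  [0,0,-0.5,0,0,0,0],
  [0,0,-1,0,0,0,0],
  [0,0,-1.5,0,0,0,0],
])

```text
time_s: 16.45
tcp_pos: [0.5278, -0.0215, 0.0645]
eef_rot: [-103.5, 90.0, -13.3]
contact_force: [1.6, -0.4, 0.9]
gripper_width: 0.0006
```

Request:
carry_out([
  [0,0,-0.5,0,0,0,0],
  [0,0,-1,0,0,0,0],
  [0,0,-1,0,0,0,0],
])

```text
time_s: 16.75
tcp_pos: [0.5272, -0.0216, 0.0625]
eef_rot: [97.2, 90.0, -172.6]
contact_force: [0.7, -0.5, -0.1]
gripper_width: 0.0007
```

Request:
carry_out([
  [0,0,-0.5,0,0,0,0],
  [0,0,-1,0,0,0,0],
  [0,0,-1,0,0,0,0],
])

```text
time_s: 17.05
tcp_pos: [0.5273, -0.0216, 0.0617]
eef_rot: [103.8, 90.0, -165.9]
contact_force: [-0.0, -0.6, 0.9]
gripper_width: 0.0003
```

Request:
carry_out([
  [0,0,-0.5,0,0,0,0],
  [0,0,-1,0,0,0,0],
  [0,0,-1,0,0,0,0],
])

```text
time_s: 17.35
tcp_pos: [0.5275, -0.0216, 0.061]
eef_rot: [-113.4, 90.0, -23.2]
contact_force: [0.6, 0.6, 0.8]
gripper_width: 0.0005
```

Request:
carry_out([
  [0,0,-0.5,0,0,0,0],
  [0,0,-1,0,0,0,0],
  [0,0,-1,0,0,0,0],
])

```text
time_s: 17.65
tcp_pos: [0.5275, -0.0216, 0.0602]
eef_rot: [-114.1, 90.0, -23.8]
contact_force: [-2.0, 0.7, 6.0]
gripper_width: 0.001
```

Request:
carry_out([
  [0,0,-0.4,0,0,0,0],
  [0,0,-0.8,0,0,0,0],
  [0,0,-0.8,0,0,0,0],
])

```text
time_s: 17.95
tcp_pos: [0.5275, -0.0216, 0.0597]
eef_rot: [-117.1, 90.0, -26.9]
contact_force: [-1.9, 0.1, 9.0]
gripper_width: 0.0009
```

Request:
carry_out([
  [0,0,-0.4,0,0,0,0],
  [0,0,-0.8,0,0,0,0],
  [0,0,-0.8,0,0,0,0],
])

```text
time_s: 18.25
tcp_pos: [0.5276, -0.0216, 0.0592]
eef_rot: [-107.6, 90.0, -17.4]
contact_force: [-3.6, 0.9, 12.7]
gripper_width: 0.0003
```

Stiffness (~6.5 N/mm) and height match the shut lid on its seal. Press on to about 18 N and check.

Request:
carry_out([
  [0,0,-0.4,0,0,0,0],
  [0,0,-0.8,0,0,0,0],
  [0,0,-1.2,0,0,0,0],
  [0,0,-1.2,0,0,0,0],
])

```text
time_s: 18.65
tcp_pos: [0.5276, -0.0216, 0.0584]
eef_rot: [-108.6, 90.0, -18.3]
contact_force: [-5.3, 1.2, 15.8]
gripper_width: 0.0003
```

```bash
python3 - <<'E'
from h import *
st()
s=r.capture("side");cv2.imwrite("pics/side6.png",s)
x0,y0=205,160; a=cv2.resize(s[y0:300,x0:345],None,fx=4,fy=4,interpolation=2)
O=np.array([.528,.0155,0])
for ang,col in((0,(0,255,0)),(.08,(255,0,0))):
    for q in proj("side",[O+[x,.0425-.086*np.cos(ang)-.0035*np.sin(ang)*0,.0575+.086*np.sin(ang)+.0035] for x in(-.046,.046)]): cv2.circle(a,tuple(int(v) for v in (q-[x0,y0]+.5)*4),2,col,-1)
cv2.imwrite("pics/k.png",a)
E
```

```text
t 18.65 J [ 19.   16.9 -30.    0.  -43.1 -18.7] tcp [ 0.5276 -0.0216  0.0584] F [-5.3  1.2 15.8] w 0.0003
[[ 0.001 -1.    -0.005]
 [-0.    -0.005  1.   ]
 [-1.    -0.001 -0.   ]]  jaw ang -179.74
```

View pics/k.png

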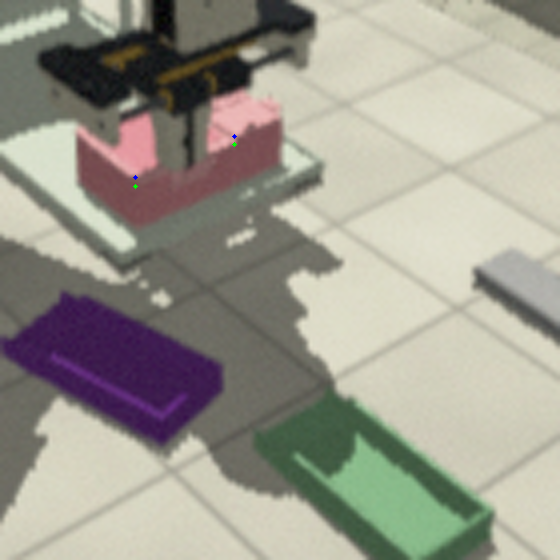

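Request:
carry_out([
  [0,0,-0.3,0,0,0,0],
  [0,0,-0.3,0,0,0,0],
  [0,0,-0.3,0,0,0,0],
])

```text
time_s: 19.0
tcp_pos: [0.5276, -0.0217, 0.0583]
eef_rot: [-108.9, 90.0, -18.7]
contact_force: [-6.2, 0.6, 17.0]
gripper_width: 0.0005
```

```bash
python3 -c "
from h import *
st()
print(r.close_job())"
```

```text
t 19.0 J [ 19.   16.9 -30.    0.  -43.1 -18.7] tcp [ 0.5276 -0.0217  0.0583] F [-6.2  0.6 17. ] w 0.0005
[[ 0.001 -1.    -0.005]
 [-0.    -0.005  1.   ]
 [-1.    -0.001 -0.   ]]  jaw ang -179.74
the job is handed in; nothing more can be done
None
```

I did every step of the job and handed it in at 19 s of the 67 s allowed, with the lid still held down at about 17 N. No verdict was reported, and I did not see the snap click itself.

- **Tablets and dish:** I tipped the dish to 50° over the front of the bay, and a picture afterwards showed all four tablets inside. The dish now stands upright and empty on the ledge at about (0.45, -0.30).
- **Lid:** I pushed it over from behind and it fell onto the snap. I then pressed it at the front edge.
- **Is it shut?** The pressing point is at 58 mm, against 61 mm for an unloaded shut lid. The stiffness of about 6 N/mm matches the seal. The force is also above the 7 to 12 N the snap needs.
- **Monitor, cup and clipper case:** I never moved near or touched them, and the monitor and clipper case look unmoved in the pictures. I made no separate position check on any of the three.

Three checks were unclear or did not fit:
- The pressing force stayed near zero until about 60 mm, where a lid resting unlatched should have been felt at about 67 mm. The lid probably snapped shut when it fell.
- The last picture was too coarse to tell a shut lid from one 0.08 rad open.
- The sensor also read about 6 N sideways while pressing. I put this down to friction at the fingertips, but did not confirm it.

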